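# Click the weight onto the pressure cooker's vent pipe

## Task

Fit the weight on the pressure cooker: pick it up from the worktop, set it upright over the vent pipe in the middle of the lid and press straight down until it clicks, then keep pressing so that it sits fully home. Press firmly, but never with more than 45 N, for the pipe is thin, and push neither the cooker nor the other things on the worktop out of place. Finish with the robot still pressing the weight down: do not let go.

Things in the scene. Friction and masses are not known exactly. Their poses are not given: they have to be found in the camera images.
- weight: Pressure-cooker weight, about 0.12 kg, upright among small things of like height: a plain steel cylinder, 36 mm diameter, 32 mm high, two dark grooves round it, with a black knob on top, 24 mm diameter, 24 mm high; 56 mm in all. Origin: centre of the underside; z: its axis, up; its turn does not matter. In the underside is a bore of 17 mm diameter, 26 mm deep, with a spring wire clip inside.
- shoulder (a point): Point on the weight's axis, 32 mm above its origin, at the height of its flat steel shoulder, which stands 6 mm out all round the foot of the black knob. Fingers closed on the knob with their tips down on this shoulder can push the weight down without slipping; the knob's flat top, 24 mm higher, can be pushed as well.
- vent: Vent pipe upright in the middle of the lid, all steel. Origin: centre of its seat, the flat top of a collar 28 mm in diameter, about 0.20 m above the worktop; z up. The weight is home when its origin lies on this one. The weight set loosely over the pipe is stopped by its clip with its underside 10 to 12 mm above the seat.
- vent_tip (a point): Tip of the vent pipe, 22 mm above its seat. The pipe's head is 14 mm in diameter, tapered to 7 mm at the tip; the bore has 1.6 mm of play round it. Past the clip's stop the push rises to about 10 N over 3 mm; then the clip snaps over the head, the force falls to nothing, the clip draws the weight down, and about 7 mm lower the underside meets the rigid seat.
- cooker: Pressure cooker, 3 to 4.5 kg, lid locked, loose on a portable induction plate: steel pot 176 mm in diameter, aluminium lid 194 mm in diameter, 140 mm high. Origin: centre of the pot's underside, 48 mm above the worktop; z up; the vent's seat is 152 mm above it. Two black handles reach 255 mm out along +x, 82 to 130 mm up, a short one 123 mm along -x; a safety plug stands 55 mm from the middle.
- salt: Glass salt shaker with a steel top, 42 mm in diameter, 71 mm high, loose; origin at the centre of its underside. Leave it in place.
- eggcup: White egg cup with a brown egg in it, 49 mm in diameter, 80 mm high, loose; origin at the centre of its underside. Leave it in place.
- spice: Spice jar with a black lid, 44 mm in diameter, 85 mm high, loose; origin at the centre of its underside. Leave it in place.
- mug: White mug, 78 mm in diameter, 90 mm high, loose; origin at the centre of its underside. Leave it in place.
- mill: Dark wooden pepper mill, 56 mm in diameter, 145 mm high, loose; origin at the centre of its underside. Leave it in place.
- timer: Round kitchen timer, 72 mm in diameter, 47 mm high, loose; origin at the centre of its underside. Leave it in place.
Mind the look-alikes: they are no part of the job. What is shaped like the weight but orange is not meant.

How it is judged:
By the outcome, as a careful person would: the job done as asked, in the order asked, and still so for the second after the job is handed in, while the arm keeps its last pose, push and grip.
It also fails if it takes over 51 s, if anything falls off the work surface, if the arm or the gripper's body presses on something with over 40 N, if the wrist force passes 120 N, or if a joint passes its speed limit or range.

## Robot

A 6-joint arm with a two-finger parallel gripper is mounted at the origin on the work surface. World frame = base frame: x ahead of the robot, y to its left, z up, the work surface at z = 0. Lengths are in mm, angles in rad, forces in N, time in s.
With the tool pointing down it reaches from about 250 to 800 mm from the base axis. Payload 8.5 kg.
Tool frame: the origin (TCP) lies midway between the tips of the shut fingers; the grasp point (between the pads) lies 19 mm behind it; z points along the fingers, y is the line along which they close (so a half turn about z gives the same grasp; the last joint's range is limited). The gripper opens to 85 mm and grips with 20 to 120 N. Pads are 22 mm wide; open, the fingers measure 114 mm over their backs; the gripper's body (76 mm by 85 mm) begins 54 mm behind the grasp point. The pads swing forward as they close: fully open they stand 13 mm farther back than shut.
Start: joints at [-1.224, 0.238, -0.013, 1.319, 0, 1.571], TCP at [178.425, -493.703, 231.276] pointing down, gripper open.
Joint ranges: [-2.66, 2.66], [-1.03, 1.9], [-1.14, 1.46], [-1.82, 2.27], [-1.45, 1.34], [-3.14, 3.14]. Speed limits (rad/s): [2.22, 2.22, 2.79, 3.14, 3.14, 3.14].

## Interface

Orientations are given as a unit quaternion [x, y, z, w].
In Python, from cell import env gives the robot as it stands. The module is installed in compiled form; this text tells all that it offers.
- The arm moves only by the tool send_rows, never from a script. Its argument "commands" is a list of rows, each an object of numbers: "grip": the closure, from -1 (fully open) to 1 (shut); "dx", "dy", "dz": the shift along the world's x, y, z in mm; "yaw": the turn about the world's z in degrees. A call has 1 to 8 rows; each row shifts and turns the commanded pose from where the row before left it; what a row does not reach is not made up. A row lasts 1/8 s, in which the tool goes at most 62.5 mm and 10.7 degrees, less where a joint would pass 70% of its speed; a pose out of reach is approached as far as the arm can. A call with a gripper value outside its range is refused whole. The fingers move at their own pace and stop on an object; "force" is the grip in N (left out, the last holds). Time passes only in rows, so rows that do not move let the fingers close. It gives the time, the measured TCP pose, the force, the opening and the grip force at its end, in the units of the state.
- env.get_obs(): the state, without advancing time (a new reading comes with each control period).
- env.read_camera(name): name is "scene" or "top" or "wrist"; returns a dict with "img" (384x512x3 uint8, red, green, blue), "fx", "fy", "cx", "cy" (pixels), "dist_coeffs" ([k1, k2, p1, p2, k3] as OpenCV has them; the pictures are not rectified), "R" (3x3) and "t" (3): a world point X has camera coordinates R X + t; the wrist camera has in their place "tool_from_camera" (4x4, takes a point from camera to tool coordinates, whose origin is the TCP and whose axes are the flange's). Camera axes: x right, y down, z forward; pixel columns grow to the right and rows downward; lengths in mm; the calibration is good to about 2 mm. A picture is of the moment at which its call begins: read the wrist's pose just before it. There is no depth.
- env.hand_in(): hands the job in; it is judged then, once.
The state is a dict: "t": time; "joint_pos": joint angles; "qvel": joint speeds; "tau": joint torques, N m; "position": TCP position; "tcp_rot": TCP orientation; "wrist_force": force on the tool from outside, world axes, zero at the start; "torque": the same for the moment, N m; "grip_width": finger opening in mm; "gripper_force": force on a finger pad.
Only numpy, scipy, OpenCV 4.12 (cv2) and the standard library are available. Lean on these libraries where they do the work, as an engineer would, in place of code of your own. Each camera call takes 0.05 s, during which the arm holds its last target. There are 200 camera calls.

## Working session

There is one attempt and no reset: what is moved stays moved. The work goes in short steps, Python scripts to look and compute and a tool call to move; the robot and the scene stay as the last step left them, time stands still between calls to the robot, and variables do not carry over. Pictures are saved under pics/ and viewed, at most 10 in all, crops included, and the job is handed in when it is done.

Besides the shell and the picture viewer there is one more tool, called as name([rows], argument=value, ...), one row to a line, values as JSON. send_rows: Moves the arm, as the interface text tells. Its arguments: {"type":"object","properties":{"commands":{"type":"array"},"force":{"type":"number"}},"required":["commands"]}

```bash
mkdir -p pics; cat > h.py <<'E'
import numpy as np, cv2
from cell import env
def K(c): return np.array([[c['fx'],0,c['cx']],[0,c['fy'],c['cy']],[0,0,1.]]),np.array(c['dist_coeffs'],float)
def ray(c,u,v):
    k,d=K(c); p=cv2.undistortPoints(np.array([[[u,v]]],float),k,d)[0,0]
    R=np.array(c['R']);t=np.array(c['t']).ravel()
    return -R.T@t, R.T@np.array([p[0],p[1],1])
def atz(c,u,v,z):
    o,r=ray(c,u,v); return o+r*(z-o[2])/r[2]
def proj(c,X):
    k,d=K(c); return cv2.projectPoints(np.array(X,float).reshape(-1,1,3),cv2.Rodrigues(np.array(c['R'],float))[0],np.array(c['t'],float),k,d)[0][:,0]
E
python3 - <<'E'
from h import *
import pickle
for n in ['scene','top']:
    c=env.read_camera(n); pickle.dump(c,open(n+'.pkl','wb'))
    cv2.imwrite(f'pics/{n}0.png',cv2.resize(c['img'][:,:,::-1],None,fx=1.5,fy=1.5,interpolation=cv2.INTER_CUBIC))
    print(n,c['fx'],ray(c,256,192))
o=env.get_obs();print(o['t'],o['tcp_rot'],o['wrist_force'],o['grip_width'])
E
```

```text
scene 398.8881319459549 (array([1381.8258666 , -182.07318614,  739.22136312]), array([-0.80751819,  0.10905575, -0.57986244]))
top 442.23236873907007 (array([ 441.94287717,  -88.93544121, 1177.23568755]), array([ 0.10727567,  0.005291  , -0.9944257 ]))
0.1 [ 9.85000749e-01  1.72548972e-01 -1.19863938e-04 -6.02633973e-04] [-0.2691037   0.89291947  0.16804012] 85.5833369186359
```

View pics/scene0.png

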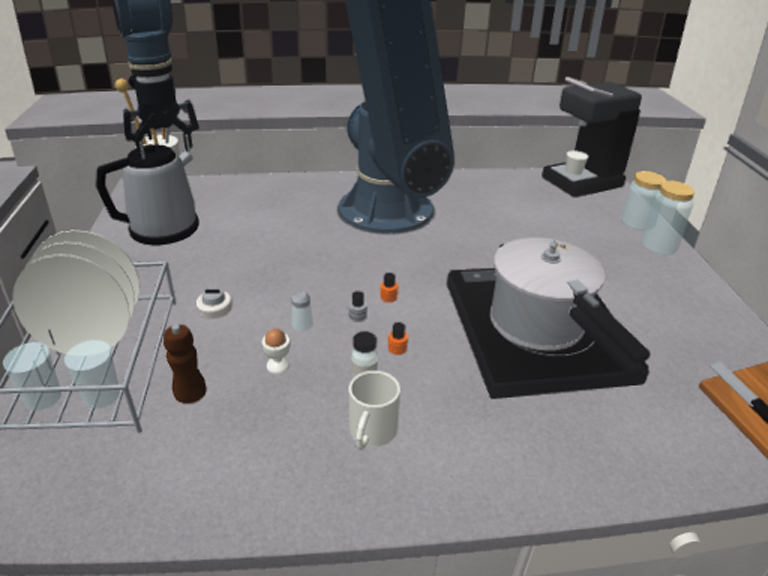

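View pics/top0.png

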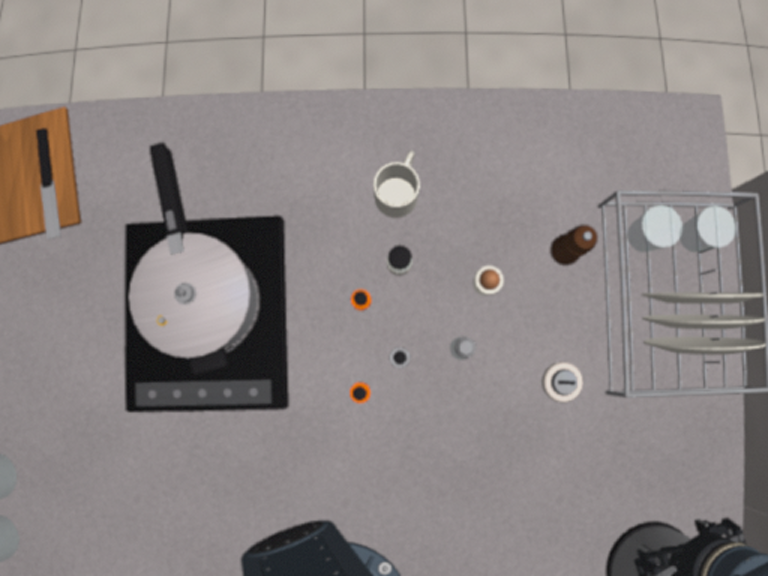

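The scene view shows the steel weight with its black knob at about (358,306) of the 1.5x picture, between two orange look-alikes. In the top view it is at (400,357), and the vent is at (184,293). Next I measure both closely.

```bash
python3 - <<'E'
from h import *
import pickle
T=pickle.load(open('top.pkl','rb'));S=pickle.load(open('scene.pkl','rb'))
def P(c,u,v,z): return np.round(atz(c,(u+.5)/1.5-.5,(v+.5)/1.5-.5,z),1)[:2]
print('weight top',P(T,400,357,56),'scene knobtop',P(S,358,294,56))
print('vent top',P(T,184,293,222),'scene tip',P(S,553,243,222))
for n,u,v,z in [('salt',463,347,71),('spice',400,257,85),('mug',397,184,90),('egg',489,279,80),('timer',564,382,47),('mill',585,236,145),('or1',361,298,56),('or2',360,393,56)]: print(n,P(T,u,v,z))
ims=[]
for c,u,v in [(T,267,238),(T,123,195),(S,239,203),(S,369,168)]:
    ims.append(cv2.resize(c['img'][v-25:v+25,u-33:u+33,::-1],(396,300),interpolation=cv2.INTER_CUBIC))
cv2.imwrite('pics/z.png',np.vstack([np.hstack(ims[:2]),np.hstack(ims[2:])]))
E
```

```text
weight top [ 446.1 -108.4] scene knobtop [ 446.  -106.6]
vent top [541.1 212.1] scene tip [548.8 218.6]
salt [ 461.6 -213.3]
spice [ 611.8 -109.8]
mug [ 735.4 -106.3]
egg [ 574.1 -258.1]
timer [ 399.7 -389.1]
mill [ 634.2 -405.3]
or1 [546.6 -43.3]
or2 [386.2 -40.6]
```

View pics/z.png

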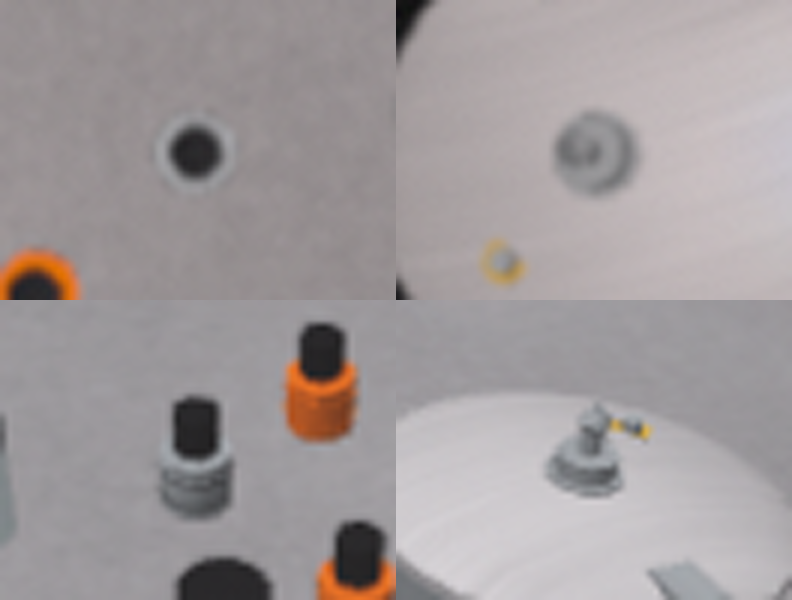

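Crop readings: the vent tip is at crop (580,150) in the top view and (597,407) in the scene view, and the knob is centred at (195,152). I'll triangulate the tip from those while moving towards the weight.

```bash
python3 - <<'E'
from h import *
import pickle
T=pickle.load(open('top.pkl','rb'));S=pickle.load(open('scene.pkl','rb'))
def tri(a,b):
    (o1,r1),(o2,r2)=ray(T,*a),ray(S,*b); r1/=np.linalg.norm(r1);r2/=np.linalg.norm(r2)
    s=np.linalg.lstsq(np.c_[r1,-r2],o2-o1,rcond=None)[0]; p,q=o1+s[0]*r1,o2+s[1]*r2
    return np.round((p+q)/2,1),round(np.linalg.norm(p-q),1)
f=lambda u0,v0,x,y:(u0+(x+.5)/6-.5,v0+(y+.5)/6-.5)
print('tip',tri(f(90,170,184,150),f(336,143,201,107)))
print('collar top',np.round(atz(T,*f(90,170,199,153),200),1))
print('tip@222 top',np.round(atz(T,*f(90,170,184,150),222),1),'scene',np.round(atz(S,*f(336,143,201,107),222),1))
print('knob top',tri(f(234,213,195,152),f(206,178,195,104)))
# lid centre from top: mask check projections
k=np.linspace(0,2*np.pi,9)[:-1]
E
```

```text
tip (array([543.1, 219.6, 222.3]), np.float64(4.7))
collar top [543.6 218.5 200. ]
tip@222 top [542.5 217.3 222. ] scene [542.  222.6 222. ]
knob top (array([ 445.9, -107.6,   59.3]), np.float64(0.5))
```

send_rows([
  {"dz":40,"grip":-1},
  {"dx":33,"dy":48,"yaw":-5},
  {"dx":33,"dy":48,"yaw":-5},
  {"dx":33,"dy":48,"yaw":-5},
  {"dx":33,"dy":48,"yaw":-5},
  {"dx":33,"dy":48},
  {"dx":33,"dy":48},
  {"dx":33,"dy":48},
], force=60)

```text
validation failed for argument at $.co...
```

send_rows([
  {"dx":0,"dy":0,"dz":40,"yaw":0,"grip":-1},
  {"dx":33,"dy":48,"dz":0,"yaw":-5,"grip":-1},
  {"dx":33,"dy":48,"dz":0,"yaw":-5,"grip":-1},
  {"dx":33,"dy":48,"dz":0,"yaw":-5,"grip":-1},
  {"dx":33,"dy":48,"dz":0,"yaw":-5,"grip":-1},
  {"dx":33,"dy":48,"dz":0,"yaw":0,"grip":-1},
  {"dx":33,"dy":48,"dz":0,"yaw":0,"grip":-1},
  {"dx":33,"dy":48,"dz":0,"yaw":0,"grip":-1},
], force=60)

```text
t: 1.1
position: [410.1, -156.0, 271.2]
tcp_rot: [1.0, -0.001, 0.0, 0.0]
wrist_force: [0.6, -0.6, -0.2]
grip_width: 85.6
gripper_force: 0.0
```

send_rows([
  {"dx":18,"dy":24,"dz":-40,"yaw":0,"grip":-1},
  {"dx":18,"dy":24,"dz":-40,"yaw":0,"grip":-1},
  {"dx":0,"dy":0,"dz":-20,"yaw":0,"grip":-1},
  {"dx":0,"dy":0,"dz":0,"yaw":0,"grip":-1},
])

```text
t: 1.6
position: [444.3, -109.1, 169.9]
tcp_rot: [1.0, -0.001, -0.002, -0.0]
wrist_force: [0.3, 0.2, -0.1]
grip_width: 85.7
gripper_force: 0.0
```

```bash
cat >> h.py <<'E'
from scipy.spatial.transform import Rotation as Rn
def wrist(name):
    import pickle
    o=env.get_obs(); c=env.read_camera('wrist'); M=np.array(c['tool_from_camera'])
    W=np.eye(4); W[:3,:3]=Rn.from_quat(o['tcp_rot']).as_matrix(); W[:3,3]=o['position']
    G=np.linalg.inv(W@M); c['R']=G[:3,:3]; c['t']=G[:3,3]
    pickle.dump(c,open(name+'.pkl','wb'))
    cv2.imwrite(f'pics/{name}.png',cv2.resize(c['img'][:,:,::-1],None,fx=1.5,fy=1.5,interpolation=cv2.INTER_CUBIC))
    print(o['t'],o['position'],np.round(o['joint_pos'],2),o['wrist_force']); return c
E
python3 - <<'E'
from h import *
c=wrist('w1'); print(c['tool_from_camera']); print(proj(c,[[446,-107.5,56],[446,-107.5,32]])*1.5)
E
```

```text
1.6 [ 444.32555807 -109.09217602  169.86644056] [-0.24  0.16 -0.28  1.14  0.    2.9 ] [ 0.3407889   0.19735392 -0.08538909]
[[ 3.29432229e-04 -9.56606150e-01 -2.91383878e-01  7.39596465e+01]
 [ 9.99999919e-01  3.83070608e-04 -1.27033442e-04 -2.20519010e+00]
 [ 2.33141572e-04 -2.91383813e-01  9.56606199e-01 -1.44150514e+02]
 [ 0.00000000e+00  0.00000000e+00  0.00000000e+00  1.00000000e+00]]
[[382.18698883 281.02663444]
 [382.13363723 271.62101238]]
```

View pics/w1.png

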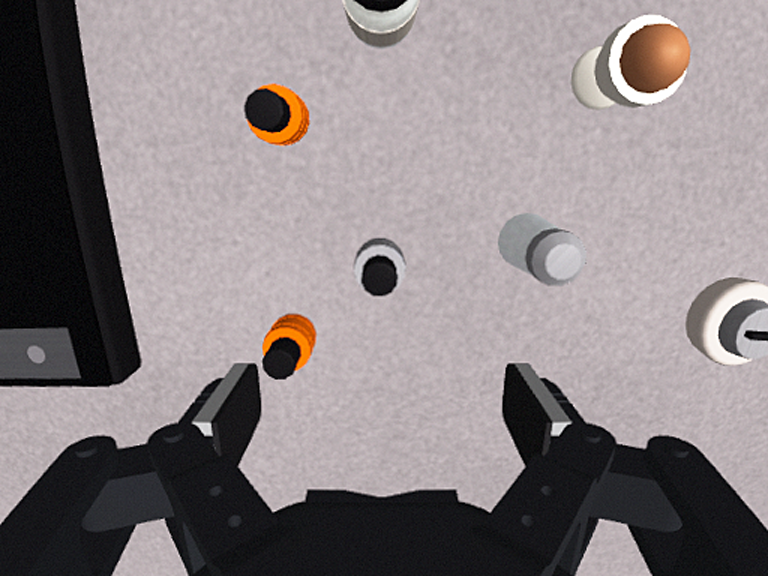

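The wrist view shows the knob's top at (380,277), against the predicted (382,281), so the position holds. Orange pieces and salt leave room for the fingers.

send_rows([
  {"dx":2.5,"dy":1.8,"dz":-40,"yaw":0,"grip":-1},
  {"dx":0,"dy":0,"dz":-40,"yaw":0,"grip":-1},
  {"dx":0,"dy":0,"dz":-35,"yaw":0,"grip":-1},
  {"dx":0,"dy":0,"dz":-20,"yaw":0,"grip":-1},
  {"dx":0,"dy":0,"dz":0,"yaw":0,"grip":-1},
])

```text
t: 2.28
position: [447.6, -108.3, 36.3]
tcp_rot: [1.0, -0.002, -0.0, -0.0]
wrist_force: [-0.1, -0.1, 0.1]
grip_width: 85.1
gripper_force: 0.0
```

send_rows([
  {"dx":0,"dy":0,"dz":-2,"yaw":0,"grip":-1},
  {"dx":0,"dy":0,"dz":0,"yaw":0,"grip":1},
  {"dx":0,"dy":0,"dz":0,"yaw":0,"grip":1},
  {"dx":0,"dy":0,"dz":0,"yaw":0,"grip":1},
  {"dx":0,"dy":0,"dz":0,"yaw":0,"grip":1},
  {"dx":0,"dy":0,"dz":0,"yaw":0,"grip":1},
], force=40)

```text
t: 3.02
position: [448.2, -107.9, 34.6]
tcp_rot: [1.0, -0.001, 0.0, -0.0]
wrist_force: [-0.6, -0.2, 6.2]
grip_width: 22.6
gripper_force: 39.1
```

```bash
python3 - <<'E'
from h import *
c=wrist('w2')
E
```

```text
3.025 [ 448.15148871 -107.86547581   34.60662816] [-0.24  0.29 -0.5   0.78  0.    2.91] [-0.58056324 -0.19086914  6.19481585]
```

View pics/w2.png

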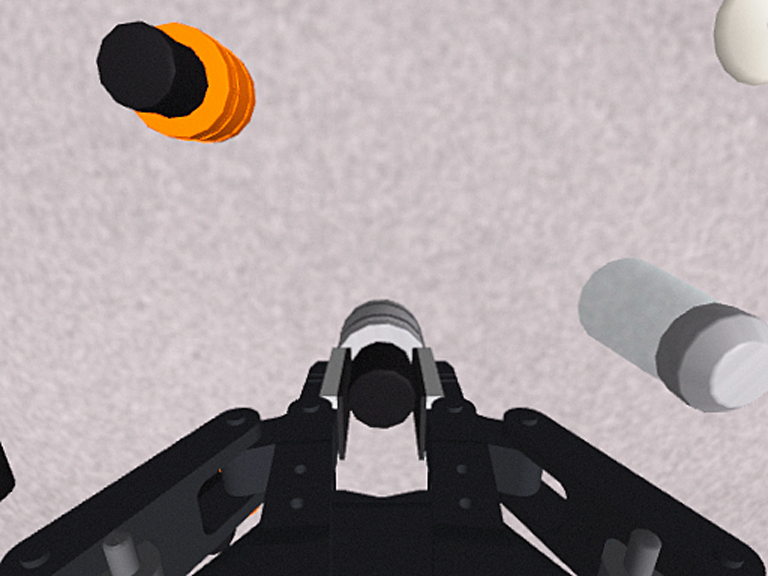

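The wrist view shows the fingers closed evenly on the knob, with their tips on the steel shoulder (about 6 N upward). I lift and carry it to a viewing point short of the vent, turning about +36° to keep joint 6 in range.

send_rows([
  {"dx":0,"dy":0,"dz":0,"yaw":0,"grip":1},
  {"dx":0,"dy":0,"dz":0,"yaw":0,"grip":1},
  {"dx":0,"dy":0,"dz":25,"yaw":0,"grip":1},
  {"dx":0,"dy":0,"dz":50,"yaw":0,"grip":1},
  {"dx":0,"dy":0,"dz":50,"yaw":0,"grip":1},
  {"dx":0,"dy":0,"dz":50,"yaw":0,"grip":1},
  {"dx":0,"dy":0,"dz":50,"yaw":0,"grip":1},
  {"dx":0,"dy":0,"dz":40,"yaw":0,"grip":1},
], force=90)

```text
t: 4.08
position: [447.9, -107.9, 301.2]
tcp_rot: [1.0, -0.001, 0.0, 0.0]
wrist_force: [0.3, -0.3, -1.5]
grip_width: 21.4
gripper_force: 88.5
```

send_rows([
  {"dx":4,"dy":23,"dz":0,"yaw":6,"grip":1},
  {"dx":8,"dy":45,"dz":0,"yaw":6,"grip":1},
  {"dx":8,"dy":50,"dz":0,"yaw":6,"grip":1},
  {"dx":8,"dy":50,"dz":0,"yaw":6,"grip":1},
  {"dx":8,"dy":50,"dz":0,"yaw":6,"grip":1},
  {"dx":8,"dy":45,"dz":0,"yaw":6,"grip":1},
  {"dx":2,"dy":30,"dz":0,"yaw":0,"grip":1},
  {"dx":0,"dy":0,"dz":0,"yaw":0,"grip":1},
])

```text
t: 5.08
position: [493.7, 186.9, 298.4]
tcp_rot: [0.951, 0.309, -0.001, -0.0]
wrist_force: [-0.5, -0.3, -1.9]
grip_width: 20.8
gripper_force: 88.5
```

send_rows([
  {"dx":0,"dy":0,"dz":0,"yaw":0,"grip":1},
  {"dx":0,"dy":0,"dz":0,"yaw":0,"grip":1},
])

```text
t: 5.32
position: [493.9, 184.2, 299.3]
tcp_rot: [0.952, 0.307, -0.0, 0.0]
wrist_force: [0.6, 0.4, -0.6]
grip_width: 21.3
gripper_force: 88.5
```

```bash
python3 - <<'E'
from h import *
c=wrist('w3'); print(proj(c,[[543,218.5,222],[543,218.5,200]])*1.5)
E
```

```text
5.325 [493.86190405 184.18124627 299.3452087 ] [ 0.36  0.23  0.15  1.49 -0.    2.87] [ 0.60217685  0.3903355  -0.55547592]
[[386.67403434 194.94026187]
 [386.17092258 192.20136557]]
```

View pics/w3.png

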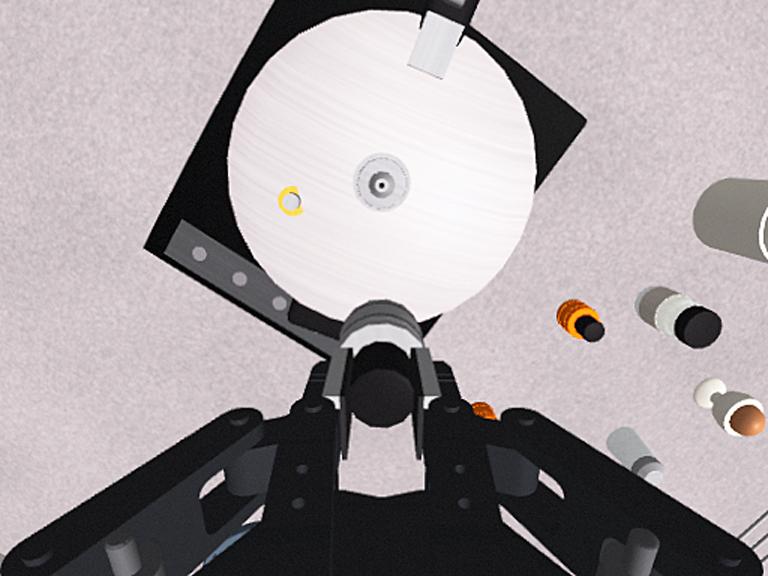

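The wrist view shows the vent tip at about (381,185), against the predicted (387,195). The held weight is upright, with its knob's top near (382,397). I take a closer crop for exact values.

```bash
python3 - <<'E'
from h import *
import pickle
c=pickle.load(open('w3.pkl','rb'))
a=cv2.resize(c['img'][98:148,221:287,::-1],(396,300),interpolation=cv2.INTER_CUBIC)
b=cv2.resize(c['img'][195:295,205:305,::-1],(600,600),interpolation=cv2.INTER_CUBIC)
b=np.clip(b.astype(float)*1.6+20,0,255).astype(np.uint8)[:,110:504]
b=np.pad(b,((0,0),(0,2),(0,0)))
cv2.imwrite('pics/z2.png',np.hstack([np.vstack([a,np.zeros_like(a)]),b]))
E
```

```text
(no output)
```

View pics/z2.png

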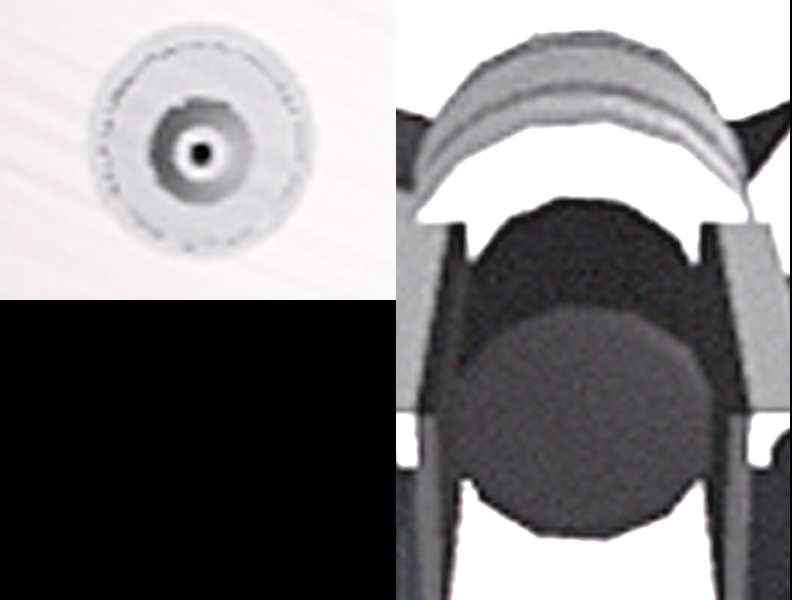

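```bash
cat > fit.py <<'E'
from h import *
import pickle
from scipy.optimize import least_squares
c=pickle.load(open('w3.pkl','rb'))
M=np.array(c['tool_from_camera']); G=np.linalg.inv(M); ct=dict(c,R=G[:3,:3],t=G[:3,3])
k=np.linspace(0,2*np.pi,361)
def circ(p,r,h): # h above origin; tool z down
    return proj(ct,np.c_[p[0]+r*np.cos(k),p[1]+r*np.sin(k),np.full(361,p[2]-h)])
def m(p):
    K=circ(p,12,56);S=circ(p,18,32);B=circ(p,18,0);F=circ(p,12,32)
    return np.array([K[:,0].min(),K[:,0].max(),K[:,1].min(),K[:,1].max(),S[:,1].min(),B[:,1].min(),F[:,1].min()])
f=lambda y:195+(y+.5)/6-.5
g=lambda x:205+(x-396+110+.5)/6-.5
obs=np.array([g(440),g(712),f(305),f(540),f(122),f(32),f(198)])
r=least_squares(lambda p:m(p)-obs,[0,0,32]); print('weight origin in tool',r.x.round(2),'res px',r.fun.round(2))
W=np.eye(4);o=env.get_obs();W[:3,:3]=Rn.from_quat(o['tcp_rot']).as_matrix();W[:3,3]=o['position']
w=(W@np.r_[r.x,1])[:3]; tip=atz(c,254.1,123.1,222); print('weight',w.round(1),'tip',tip.round(1),'shift',(tip-w).round(1))
cl=atz(c,221+(201.5)/6-.5,98+(142.5)/6-.5,200); print('collar-ish',cl.round(1))
from scipy.spatial.transform import Rotation as R
print('tilt', W[:3,2])
E
python3 fit.py
```

```text
weight origin in tool [-3.17 -2.57 40.81] res px [-0.16  0.16 -0.49  0.26  1.81 -0.14 -1.43]
weight [489.8 184.4 258.6] tip [545.6 223.9 222. ] shift [ 55.7  39.5 -36.6]
collar-ish [546.  224.2 200. ]
tilt [-6.28795058e-06 -1.97177389e-05 -1.00000000e+00]
```

send_rows([
  {"dx":16,"dy":11,"dz":-11,"yaw":0,"grip":1},
  {"dx":15,"dy":11,"dz":-11,"yaw":0,"grip":1},
  {"dx":0,"dy":0,"dz":-10,"yaw":0,"grip":1},
  {"dx":0,"dy":0,"dz":0,"yaw":0,"grip":1},
  {"dx":0,"dy":0,"dz":0,"yaw":0,"grip":1},
])

```text
t: 6.0
position: [524.7, 207.0, 267.4]
tcp_rot: [0.951, 0.308, -0.0, -0.0]
wrist_force: [-0.4, 0.5, -0.8]
grip_width: 21.5
gripper_force: 88.5
```

```bash
python3 - <<'E'
from h import *
c=wrist('w4')
b=cv2.resize(c['img'][165:265,205:305,::-1],(600,600),interpolation=cv2.INTER_CUBIC)
cv2.imwrite('pics/z3.png',b)
E
```

```text
6.0 [524.70243019 206.99214375 267.40184109] [0.38 0.3  0.16 1.43 0.   2.89] [-0.42891788  0.49475729 -0.76527972]
```

View pics/z3.png

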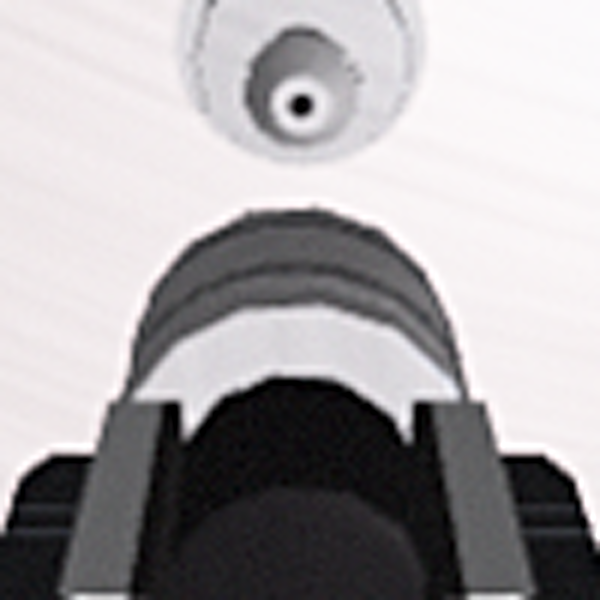

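The close view shows the pipe tip at crop (301,104). The weight's underside front edge is at y=208, its shoulder front at 303, and its axis at x≈298. I fit the offset in the tool frame.

```bash
cat > fit2.py <<'E'
from h import *
import pickle
from scipy.optimize import least_squares
c=pickle.load(open('w4.pkl','rb'))
M=np.array(c['tool_from_camera']); G=np.linalg.inv(M); ct=dict(c,R=G[:3,:3],t=G[:3,3])
k=np.linspace(0,2*np.pi,361)
def circ(p,r,h): return proj(ct,np.c_[p[0]+r*np.cos(k),p[1]+r*np.sin(k),np.full(361,p[2]-h)])
def m(p):
    K=circ(p,12,56);S=circ(p,18,32);B=circ(p,18,0);F=circ(p,12,32)
    return np.array([S[:,0].min(),S[:,0].max(),K[:,1].min(),S[:,1].min(),B[:,1].min(),F[:,1].min()])
f=lambda y:165+(y+.5)/6-.5
g=lambda x:205+(x+.5)/6-.5
obs=np.array([g(130),g(465),f(487),f(303),f(208),f(377)])
for zf in (None,33,35):
    r=least_squares(lambda p:m([p[0],p[1],zf or p[2]])-obs,[0,0,34.]); p=r.x.copy(); p[2]=zf or p[2]
    for dz in (9.4,12,14):
        t=atz(ct,g(301),f(104),p[2]+dz)
        s=t-p; a=np.deg2rad(35.9)
        print(zf,p.round(2),r.fun.round(1),dz,'tool shift',s[:2].round(1),'world',np.round([s[0]*np.cos(a)+s[1]*np.sin(a),s[0]*np.sin(a)-s[1]*np.cos(a)],1))
E
python3 fit2.py
```

```text
None [-4.54 -1.9  43.95] [-1.2  1.2 -1.3  1.8  1.  -1.3] 9.4 tool shift [29.   0.4] world [23.7 16.6]
None [-4.54 -1.9  43.95] [-1.2  1.2 -1.3  1.8  1.  -1.3] 12 tool shift [28.3  0.4] world [23.2 16.2]
None [-4.54 -1.9  43.95] [-1.2  1.2 -1.3  1.8  1.  -1.3] 14 tool shift [27.8  0.4] world [22.8 15.9]
33 [ 0.15 -1.91 33.  ] [-3.3  3.3  0.5  1.3 -0.6 -1.1] 9.4 tool shift [27.1  0.4] world [22.2 15.6]
33 [ 0.15 -1.91 33.  ] [-3.3  3.3  0.5  1.3 -0.6 -1.1] 12 tool shift [26.4  0.4] world [21.7 15.2]
33 [ 0.15 -1.91 33.  ] [-3.3  3.3  0.5  1.3 -0.6 -1.1] 14 tool shift [25.9  0.4] world [21.2 14.9]
35 [-0.71 -1.91 35.  ] [-2.9  2.9  0.2  1.4 -0.3 -1.2] 9.4 tool shift [27.4  0.4] world [22.5 15.8]
35 [-0.71 -1.91 35.  ] [-2.9  2.9  0.2  1.4 -0.3 -1.2] 12 tool shift [26.8  0.4] world [21.9 15.4]
35 [-0.71 -1.91 35.  ] [-2.9  2.9  0.2  1.4 -0.3 -1.2] 14 tool shift [26.3  0.4] world [21.5 15.1]
```

send_rows([
  {"dx":11,"dy":7.8,"dz":0,"yaw":0,"grip":1},
  {"dx":11.3,"dy":7.8,"dz":0,"yaw":0,"grip":1},
  {"dx":0,"dy":0,"dz":-3,"yaw":0,"grip":1},
  {"dx":0,"dy":0,"dz":-3,"yaw":0,"grip":1},
  {"dx":0,"dy":0,"dz":-3,"yaw":0,"grip":1},
  {"dx":0,"dy":0,"dz":-2,"yaw":0,"grip":1},
  {"dx":0,"dy":0,"dz":0,"yaw":0,"grip":1},
])

```text
t: 6.92
position: [547.0, 222.6, 256.2]
tcp_rot: [0.951, 0.308, -0.0, -0.0]
wrist_force: [0.4, 0.4, -1.8]
grip_width: 21.3
gripper_force: 88.5
```

send_rows([
  {"dx":0,"dy":0,"dz":-2,"yaw":0,"grip":1},
  {"dx":0,"dy":0,"dz":-1,"yaw":0,"grip":1},
  {"dx":0,"dy":0,"dz":-1,"yaw":0,"grip":1},
  {"dx":0,"dy":0,"dz":0,"yaw":0,"grip":1},
])

```text
t: 7.42
position: [547.2, 222.7, 252.2]
tcp_rot: [0.951, 0.308, -0.0, -0.0]
wrist_force: [-0.1, 0.2, -1.8]
grip_width: 20.8
gripper_force: 88.5
```

send_rows([
  {"dx":0,"dy":0,"dz":-1.5,"yaw":0,"grip":1},
  {"dx":0,"dy":0,"dz":-1.5,"yaw":0,"grip":1},
  {"dx":0,"dy":0,"dz":0,"yaw":0,"grip":1},
])

```text
t: 7.8
position: [547.2, 222.6, 249.1]
tcp_rot: [0.951, 0.308, -0.0, -0.0]
wrist_force: [-0.1, -0.6, -1.6]
grip_width: 21.2
gripper_force: 88.5
```

send_rows([
  {"dx":0,"dy":0,"dz":-1,"yaw":0,"grip":1},
  {"dx":0,"dy":0,"dz":-1,"yaw":0,"grip":1},
  {"dx":0,"dy":0,"dz":0,"yaw":0,"grip":1},
])

```text
t: 8.18
position: [547.2, 222.7, 247.2]
tcp_rot: [0.951, 0.308, -0.0, -0.0]
wrist_force: [-0.3, -0.4, -1.7]
grip_width: 21.1
gripper_force: 88.5
```

send_rows([
  {"dx":0,"dy":0,"dz":-1,"yaw":0,"grip":1},
  {"dx":0,"dy":0,"dz":-1,"yaw":0,"grip":1},
  {"dx":0,"dy":0,"dz":0,"yaw":0,"grip":1},
])

```text
t: 8.55
position: [547.2, 222.7, 245.2]
tcp_rot: [0.951, 0.308, -0.0, -0.0]
wrist_force: [0.6, 0.1, -1.3]
grip_width: 21.2
gripper_force: 88.5
```

send_rows([
  {"dx":0,"dy":0,"dz":-1,"yaw":0,"grip":1},
  {"dx":0,"dy":0,"dz":0,"yaw":0,"grip":1},
])

```text
t: 8.8
position: [547.3, 222.7, 244.4]
tcp_rot: [0.951, 0.308, 0.0, -0.0]
wrist_force: [1.1, -0.9, 0.6]
grip_width: 20.9
gripper_force: 88.7
```

send_rows([
  {"dx":0,"dy":0,"dz":-1,"yaw":0,"grip":1},
  {"dx":0,"dy":0,"dz":0,"yaw":0,"grip":1},
])

```text
t: 9.05
position: [547.4, 222.8, 243.6]
tcp_rot: [0.951, 0.308, 0.0, -0.0]
wrist_force: [-0.4, -1.0, 3.5]
grip_width: 21.1
gripper_force: 89.0
```

Contact came at the clip's expected height with hardly any side force, so the pipe is in the bore. I press on.

send_rows([
  {"dx":0,"dy":0,"dz":-1,"yaw":0,"grip":1},
  {"dx":0,"dy":0,"dz":0,"yaw":0,"grip":1},
])

```text
t: 9.3
position: [547.3, 222.7, 242.3]
tcp_rot: [0.951, 0.308, 0.0, -0.0]
wrist_force: [0.0, 1.0, 1.7]
grip_width: 21.1
gripper_force: 89.0
```

send_rows([
  {"dx":0,"dy":0,"dz":-1,"yaw":0,"grip":1},
  {"dx":0,"dy":0,"dz":0,"yaw":0,"grip":1},
])

```text
t: 9.55
position: [547.0, 222.6, 240.5]
tcp_rot: [0.951, 0.308, -0.001, 0.0]
wrist_force: [1.6, 0.7, -3.4]
grip_width: 21.2
gripper_force: 88.4
```

send_rows([
  {"dx":0,"dy":0,"dz":-1,"yaw":0,"grip":1},
  {"dx":0,"dy":0,"dz":0,"yaw":0,"grip":1},
])

```text
t: 9.8
position: [546.8, 222.5, 239.4]
tcp_rot: [0.951, 0.308, -0.001, 0.0]
wrist_force: [0.3, 0.3, -8.0]
grip_width: 21.4
gripper_force: 88.3
```

send_rows([
  {"dx":0,"dy":0,"dz":-1,"yaw":0,"grip":1},
  {"dx":0,"dy":0,"dz":-1,"yaw":0,"grip":1},
  {"dx":0,"dy":0,"dz":0,"yaw":0,"grip":1},
])

```text
t: 10.18
position: [547.0, 222.7, 237.8]
tcp_rot: [0.951, 0.308, -0.0, -0.0]
wrist_force: [-0.0, -0.7, -8.5]
grip_width: 21.1
gripper_force: 88.4
```

send_rows([
  {"dx":0,"dy":0,"dz":-1,"yaw":0,"grip":1},
  {"dx":0,"dy":0,"dz":0,"yaw":0,"grip":1},
])

```text
t: 10.42
position: [547.2, 222.7, 237.2]
tcp_rot: [0.951, 0.308, -0.0, -0.0]
wrist_force: [0.2, 0.4, -6.3]
grip_width: 21.3
gripper_force: 88.4
```

send_rows([
  {"dx":0,"dy":0,"dz":-1,"yaw":0,"grip":1},
  {"dx":0,"dy":0,"dz":0,"yaw":0,"grip":1},
])

```text
t: 10.68
position: [547.4, 222.8, 236.6]
tcp_rot: [0.951, 0.308, 0.0, -0.0]
wrist_force: [-0.0, -0.3, -2.6]
grip_width: 21.5
gripper_force: 88.6
```

send_rows([
  {"dx":0,"dy":0,"dz":-1,"yaw":0,"grip":1},
  {"dx":0,"dy":0,"dz":0,"yaw":0,"grip":1},
])

```text
t: 10.92
position: [547.3, 222.7, 235.4]
tcp_rot: [0.951, 0.308, 0.0, -0.0]
wrist_force: [-0.1, 0.7, -1.0]
grip_width: 21.2
gripper_force: 88.7
```

send_rows([
  {"dx":0,"dy":0,"dz":-1,"yaw":0,"grip":1},
  {"dx":0,"dy":0,"dz":0,"yaw":0,"grip":1},
])

```text
t: 11.18
position: [547.4, 222.8, 234.9]
tcp_rot: [0.951, 0.308, 0.001, -0.0]
wrist_force: [-0.3, 0.3, 3.8]
grip_width: 21.1
gripper_force: 89.4
```

send_rows([
  {"dx":0,"dy":0,"dz":-1,"yaw":0,"grip":1},
  {"dx":0,"dy":0,"dz":0,"yaw":0,"grip":1},
])

```text
t: 11.42
position: [547.5, 222.9, 234.9]
tcp_rot: [0.951, 0.308, 0.001, -0.0]
wrist_force: [-3.1, 0.2, 10.4]
grip_width: 21.0
gripper_force: 90.2
```

send_rows([
  {"dx":0,"dy":0,"dz":-1,"yaw":0,"grip":1},
  {"dx":0,"dy":0,"dz":0,"yaw":0,"grip":1},
  {"dx":0,"dy":0,"dz":0,"yaw":0,"grip":1},
])

```text
t: 11.8
position: [547.6, 222.9, 234.8]
tcp_rot: [0.951, 0.308, 0.002, -0.0]
wrist_force: [-3.2, -0.2, 17.6]
grip_width: 20.9
gripper_force: 90.9
```

send_rows([
  {"dx":0,"dy":0,"dz":-1,"yaw":0,"grip":1},
  {"dx":0,"dy":0,"dz":0,"yaw":0,"grip":1},
  {"dx":0,"dy":0,"dz":0,"yaw":0,"grip":1},
])

```text
t: 12.18
position: [547.7, 223.0, 234.7]
tcp_rot: [0.951, 0.308, 0.002, -0.0]
wrist_force: [-5.9, -1.6, 23.7]
grip_width: 21.3
gripper_force: 91.6
```

send_rows([
  {"dx":-0.8,"dy":-0.3,"dz":-1,"yaw":0,"grip":1},
  {"dx":0,"dy":0,"dz":0,"yaw":0,"grip":1},
  {"dx":0,"dy":0,"dz":0,"yaw":0,"grip":1},
  {"dx":0,"dy":0,"dz":0,"yaw":0,"grip":1},
])

```text
t: 12.68
position: [547.6, 223.0, 234.6]
tcp_rot: [0.951, 0.308, 0.004, -0.0]
wrist_force: [-4.8, -0.6, 29.0]
grip_width: 20.6
gripper_force: 92.3
```

```bash
python3 - <<'E'
from h import *
import pickle
o=env.get_obs();print(o['t'],o['position'],o['wrist_force'],o['torque'])
ims=[]
for n in ['scene','top']:
    c=env.read_camera(n);p=pickle.load(open(n+'.pkl','rb'))
    ims.append(cv2.resize(c['img'],(400,300))[:,:,::-1]); 
    ims.append(cv2.resize(p['img'],(400,300))[:,:,::-1])
cv2.imwrite('pics/e.png',np.vstack([np.hstack(ims[:2]),np.hstack(ims[2:])]))
E
```

```text
12.675 [547.63030847 223.01949867 234.64993458] [-4.78853298 -0.63422876 29.04624846] [-0.42137462  1.06556296  0.02328601]
```

View pics/e.png

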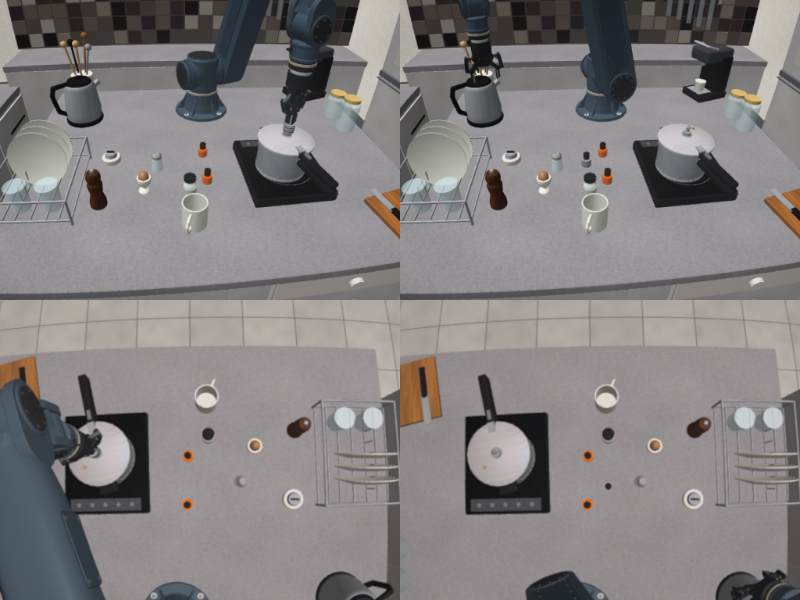

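The weight is seated on the lid at (288,128), and the cooker and other things are where they were. The push is a steady 29 N on the rigid seat, so I hand in.

```bash
python3 -c "
from cell import env
print(env.hand_in())"
```

```text
the job is handed in; nothing more can be done
None
```

The weight clicked over the vent pipe and sits on its seat; the robot still presses it down with about 29 N, nothing else looks moved in the before/after pictures, and the job is handed in (no verdict returned).

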